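# Refit the simmer burner's cap from the draining crate

## Robot

A 7-joint arm with a two-finger parallel gripper is mounted at the origin on the work surface. World frame = base frame: x ahead of the robot, y to its left, z up, the work surface at z = 0. Lengths are in m, angles in degrees, forces in N, time in s.
With the tool pointing down it reaches from about 0.35 to 0.9 m from the base axis. Payload 19.9 kg.
Tool frame: the origin (TCP) lies on the centre line of the jaws, within the pads' length; the fingertips stand 19 mm ahead of it and the grasp point (between the pads) is the TCP; z points along the fingers, y is the line along which they close (so a half turn about z gives the same grasp; the last joint's range is limited). The gripper opens to 94 mm and grips with 3 to 60 N. Pads are 16 mm wide; open, the fingers measure 119 mm over their backs; the gripper's body (75 mm by 177 mm) begins 78 mm behind the grasp point.
Start: joints at [-66.32, 23.915, -0.59, 92.452, 0.269, 63.638, -3.037], TCP at [0.275, 0.561, 0.224] pointing down, gripper open.
Joint ranges: [-161.28, 161.28], [-22.2, 115.67], [-73.04, 71.86], [3.21, 147.25], [-68.34, 248.33], [10.77, 114.83], [-161.83, 161.83]. Speed limits (degrees/s): [108.29, 108.29, 136.94, 136.94, 172.46, 172.46, 172.46].

## Interface

Orientations are given as [roll, pitch, yaw] about the fixed x, y, z axes, in that order (R = Rz(yaw) Ry(pitch) Rx(roll)).
In Python, from bench import state, vision, robot, finder gives the robot as it stands. The module is installed in compiled form; this text tells all that it offers.
- The arm moves only by the tool apply_moves, never from a script. Its argument "motion" is a list of rows, each an object of numbers: "dx", "dy", "dz": the shift along the tool's x, y, z in m; "rx", "ry", "rz": the turn, a rotation vector about the tool's x, y, z in rad; "fingers": the opening, from 0 (shut) to 1 (fully open). In form: [{"dx": .., "dy": .., "dz": .., "rx": .., "ry": .., "rz": .., "fingers": ..}, ...]. A call has 1 to 8 rows; each row shifts and turns the commanded pose from where the row before left it, along the tool's axes as they then stand; what a row does not reach is not made up. A row lasts 1/8 s, in which the tool goes at most 62.5 mm and 10.7 degrees, less where a joint would pass 70% of its speed; a pose out of reach is approached as far as the arm can. A call with a gripper value outside its range is refused whole. The fingers move at their own pace and stop on an object; "newtons" is the grip in N (left out, the last holds). Time passes only in rows, so rows that do not move let the fingers close. It gives the time, the measured TCP pose, the force, the opening and the grip force at its end, in the units of the state.
- state(): the state, without advancing time (a new reading comes with each control period).
- vision.snapshot(name): name is "side" or "top" or "wrist"; returns (picture, depth): 480x640x3 uint8, blue, green, red; 480x640 float32, m along the optical axis (not along the pixel's ray), 0 where there is no reading.
- vision.camera_info(name): a dict with "vfov" (degrees; the focal length in pixels is half the picture's height over the tangent of half this angle, whatever the lens; pixels are square), "cx", "cy" (the principal point, pixels), "position" and "rotation" of the camera in the world. Camera axes: x right, y down, z forward; pixel columns grow to the right and rows downward; lengths in m; the calibration is good to about 2 mm. A picture is of the moment at which its call begins: read the wrist's pose just before it. camera_info takes no time and is no camera call; for the wrist camera it gives the pose at the moment of the call.
- robot.hand_in(): hands the job in; it is judged then, once.
Trained networks look in the newest picture that a camera, given by its name, has taken for a name from the list of things; names that differ only in an ending like _2 or _b are one class to them, and where a whole thing is asked for, a point or a joint stands for the part that bears it (a point fixed in the world has none). Each returns a list of dicts, best first, with "score" (0 to 1); they miss things now and then, are a little off and sometimes report something else, mostly with a low value. They report only what shows in the picture. A call takes as long as a camera call.
- finder.look_for(camera, thing): "xyz" ([x, y, z] in m, in world coordinates, good to about 4 mm: the middle of the surface that is visible of it).
- finder.masks_of(camera, thing): "mask" (480x640 bool, what is visible of it).
The state is a dict: "t": time; "joint_positions": joint angles; "qd": joint speeds; "effort": joint torques, N m; "tool_pos": TCP position; "tcp_rot": TCP orientation; "contact_force": force on the tool from outside, world axes, zero at the start; "ft_torque": the same for the moment, N m; "width": opening from 0.0 (shut) to 1.0 (fully open); "grasp_force": force on a finger pad.
Only numpy, scipy, OpenCV 4.12 (cv2) and the standard library are available. Lean on these libraries where they do the work, as an engineer would, in place of code of your own. Each camera call takes 0.05 s, during which the arm holds its last target. There are 200 camera calls.

## Task

The gas hob has been washed: take the smallest black burner cap out of the draining crate and leave the other parts in there as they are. It drains on its edge, so lay it down flat on the worktop, enamel side up, let go and take it afresh by its rim, then put it back on the small front burner so that it drops into place and sits flat. Don't drop it at any point, the enamel chips.

Things in the scene. Friction and masses are not known exactly. Their poses are not given: they have to be found in the camera images.
- small_cap: Loose, 90 g: black enamelled disc, 56 mm across, 8 mm thick; on its bare-metal underside a round boss 26 mm across, 4 mm proud (12 mm thick in all). Stands on edge in a crate slot, top 63 mm up. Origin: centre of the 8 mm plate; +x out of the enamel face (on edge it points away from the robot, along the crate's x). Laid right way up it rests on the boss, origin 8 mm up.
- large_cap: The big burner's cap, loose bystander: same black shape, 96 mm across, 12 mm thick in all, on edge in another slot, top 104 mm above the worktop. Origin: centre of its plate; +x out of its enamel face.
- wood_lid: Pale wooden lid of a storage jar with a white ring under it, loose bystander, 90 mm across, 12 mm thick in all, on edge in another slot, top 98 mm above the worktop. Origin: centre of the wood; +x out of the wooden face.
- big_crown: The big burner's alloy crown, loose bystander: slotted silver ring 80 mm across, 56 mm inside, 20 mm high, lying flat in the far end of the crate (about the crate's x = +90 mm). Origin: centre of its underside, z up.
- control_knob: Black control knob off the hob, loose bystander, 41 mm across, 24 mm high, lying flat in the far end of the crate beside the crown. Origin: centre of its underside, z up.
- crate: Draining crate, fixed: white tub 300 mm (its x) by 170 mm (its y), walls 4 mm thick, 60 mm high; steel wire floor 9 mm above the worktop. Three slots for things on edge at its y = 0, x = -100, -50, 0 mm, each between two steel wire hoops 48 mm wide (y) standing 10 mm before and behind, tops 34 mm above the worktop: grip above them. Origin: centre of its underside, z up, x away from the robot.
- hob: Gas hob, fixed: steel tray 510 mm (its x) by 580 mm (y), top 8 mm above the worktop. Origin: its centre at worktop level; x away from the robot, y to its left, z up. Knobs 24 mm high along its right edge (y = -245 mm), one missing. Right half: small front burner with crown but no cap, big bare burner 250 mm behind. Left half from y = +45 mm: black pan support, 57 mm high, over two capped burners.
- burner_seat (a point): Centre of the top of the small front burner's crown, 30 mm above the worktop, at the hob's x = -125, y = -85 mm; z up. The crown: slotted silver ring, 46 mm across, 22 mm high over the tray, with a 31 mm opening 14 mm deep. The cap's boss drops in (2.5 mm play all round) and its plate rests flat on the crown, cap origin 4 mm above this point; boss on the crown's rim = 4 mm too high or tilted.

How it is judged (in metres and radians):
On the way:
1. the small cap lies flat, enamel side up, at rest and let go, on the worktop outside the crate (angle between small_cap's own x axis and vertical below 0.12 rad and height (world z) of small_cap below 0.022 m and (y of small_cap in the frame of crate above 0.11 m or y of small_cap in the frame of crate below -0.11 m or x of small_cap in the frame of crate above 0.175 m or x of small_cap in the frame of crate below -0.175 m) and contact force between the fingers and small_cap below 0.05 N and linear speed of small_cap below 0.02 m/s), for 0.2 s.
At the end, for the whole second after the job is handed in: The small cap sits enamel side up on the small front burner, boss in the crown's opening: within 4 mm of its centre, origin 2 to 5.8 mm above the crown's top, level within 0.06 rad, at rest, let go; the other four parts are within 25 mm of where they began in the crate (horizontal distance between small_cap and burner_seat below 0.004 m and z of small_cap in the frame of burner_seat between 0.002 and 0.0058 m and angle between small_cap's own x axis and vertical below 0.06 rad and linear speed of small_cap below 0.01 m/s and contact force between the fingers and small_cap below 0.05 N and distance of each of large_cap, wood_lid, big_crown, control_knob from where it was at the start of the episode below 0.025 m); the robot touches nothing.
It fails at once if the large black cap is moved more than 25 mm from its place in the crate (distance of large_cap from where it was at the start of the episode above 0.025 m).
It fails at once if the wooden lid is moved more than 25 mm from its place in the crate (distance of wood_lid from where it was at the start of the episode above 0.025 m).
It fails at once if the alloy crown is moved more than 25 mm from its place in the crate (distance of big_crown from where it was at the start of the episode above 0.025 m).
It fails at once if the control knob is moved more than 25 mm from its place in the crate (distance of control_knob from where it was at the start of the episode above 0.025 m).
It fails at once if the small cap is dropped: it falls freely faster than 0.9 m/s (a drop of about 40 mm; letting it tip over from its edge is slower) (contact force between the fingers and small_cap below 0.05 N and linear speed of small_cap above 0.9 m/s).
It also fails if it takes over 62 s, if anything falls off the work surface, if the arm or the gripper's body presses on something with over 40 N, if the wrist force passes 120 N, or if a joint passes its speed limit or range.

## Working session

There is one attempt and no reset: what is moved stays moved. The work goes in short steps, Python scripts to look and compute and a tool call to move; the robot and the scene stay as the last step left them, time stands still between calls to the robot, and variables do not carry over. Pictures are saved under pics/ and viewed, at most 11 in all, crops included, and the job is handed in when it is done.

Besides the shell and the picture viewer there is one more tool, called after ">>>" as name([rows], argument=value, ...), one row to a line, values as JSON. apply_moves: Moves the arm, as the interface text tells. Its arguments: {"type":"object","properties":{"motion":{"type":"array","items":{"type":"object","properties":{"dx":{"type":"number"},"dy":{"type":"number"},"dz":{"type":"number"},"rx":{"type":"number"},"ry":{"type":"number"},"rz":{"type":"number"},"fingers":{"type":"number"}}}},"newtons":{"type":"number"}},"required":["motion"]}

```bash
mkdir -p pics
cat > h.py <<'E'
from bench import state, vision, robot, finder
import numpy as np, cv2
from scipy.spatial.transform import Rotation as R
def cloud(cam):
    ci=vision.camera_info(cam); im,d=vision.snapshot(cam)
    f=240/np.tan(np.radians(ci['vfov'])/2)
    v,u=np.mgrid[:480,:640]
    P=np.stack([(u-ci['cx'])/f*d,(v-ci['cy'])/f*d,d],-1)
    r=np.array(ci['rotation'])
    if r.shape!=(3,3): r=R.from_euler('xyz',r,degrees=True).as_matrix()
    W=P@r.T+np.array(ci['position']); W[d==0]=np.nan
    return im,W
E
python3 - <<'E'
from h import *
print(state()); 
for c in ['top','side','wrist']:
    print(c,vision.camera_info(c))
ims=[]
for c in ['top','side']:
    im,W=cloud(c); ims.append(im)
    cv2.imwrite(f'pics/{c}0.png',im)
    for t in ['small_cap','crate','large_cap','burner_seat','hob','wood_lid']:
        try: print(c,t,[(np.round(r['xyz'],4),round(r['score'],2)) for r in finder.look_for(c,t)[:3]])
        except Exception as e: print(t,e)
E
```

```text
{'t': 0.0, 'joint_positions': array([-66.31839125,  23.94731716,  -0.58880734,  92.48332403,
         0.26948973,  63.63759556,  -3.03740762]), 'qd': array([-0.14420374,  0.16476521,  0.05433868, -0.01716891,  0.03581273,
       -0.01948243,  0.0464225 ]), 'effort': array([ 1.96005321e-04, -8.51235509e+01,  6.39144760e-01, -4.25982177e+01,
       -4.87149158e-02,  1.86662487e-02,  1.40677448e-04]), 'tool_pos': array([0.27444215, 0.56115146, 0.2238494 ]), 'tcp_rot': array([-1.79933351e+02,  5.87224455e-03,  1.53939060e+02]), 'contact_force': array([-0.69381554,  0.68570667, -0.15013382]), 'ft_torque': array([ 0.01438029, -0.00133469,  0.00149185]), 'grasp_force': 0.0, 'width': 0.9994436799797721}
top {'vfov': 52.60168608710682, 'cx': 325.8462099071874, 'cy': 243.3489498675917, 'position': array([0.40154392, 0.02096265, 1.10010932]), 'rotation': array([-169.81878223,   -1.04898988,  -88.43438275])}
side {'vfov': 54.56156277270339, 'cx': 312.8836406793186, 'cy': 231.2068705982858, 'position': array([ 0.54171106, -0.79833613,  0.61390725]), 'rotation': array([-1.24267427e+02,  6.26349800
[... 262 characters left out ...]
541, -0.2102,  0.0516]), 0.74)]
top crate [(array([ 0.5958, -0.2172,  0.005 ]), 0.72)]
top large_cap [(array([ 0.6037, -0.2056,  0.081 ]), 0.88), (array([ 0.5488, -0.2103,  0.0494]), 0.55)]
top burner_seat [(array([0.5606, 0.397 , 0.006 ]), 0.82)]
top hob [(array([0.564 , 0.3991, 0.0058]), 0.93)]
top wood_lid [(array([ 0.5044, -0.2045,  0.0855]), 0.66)]
side small_cap [(array([ 0.5538, -0.2277,  0.0493]), 0.49)]
side crate [(array([ 0.6002, -0.2118,  0.0207]), 0.83)]
side large_cap [(array([ 0.5988, -0.2412,  0.0755]), 0.63)]
side burner_seat [(array([0.5747, 0.3194, 0.0088]), 0.78)]
side hob [(array([0.5713, 0.3189, 0.0059]), 0.92)]
side wood_lid [(array([ 0.504 , -0.241 ,  0.0778]), 0.66)]
```

View pics/top0.png

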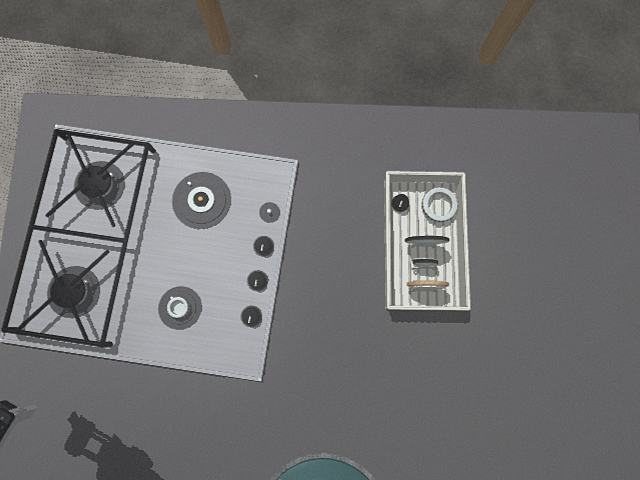

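View pics/side0.png

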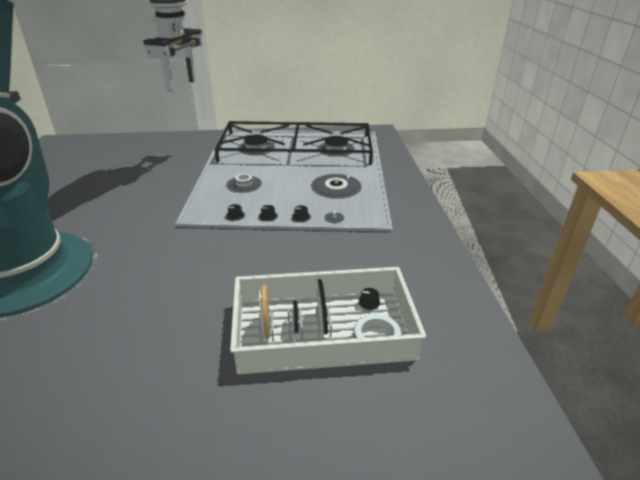

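The top view shows the small cap at about (425,262), between the wooden lid (427,284) and the large cap (427,239). The small front burner is at (178,307). Next I'll measure the geometry and plan a move that puts the wrist camera over the crate.

```bash
cat >> h.py <<'E'
def plan(pos,rpy,n,start=None,fingers=None):
    s=state(); p0,r0=start or (s['tool_pos'],s['tcp_rot'])
    A=R.from_euler('xyz',r0,degrees=True); B=R.from_euler('xyz',rpy,degrees=True)
    w=(A.inv()*B).as_rotvec(); d=np.array(pos)-p0
    rows=[]; p=np.array(p0,float); C=A
    for k in range(1,n+1):
        g=p0+d*k/n
        t=np.round(C.inv().apply(g-p),4); rr=np.round(w/n,4)
        p=p+C.apply(t); C=C*R.from_rotvec(rr)
        row=dict(zip('dx dy dz rx ry rz'.split(),[*t.tolist(),*rr.tolist()]))
        row={a:b for a,b in row.items() if b}
        rows.append(row)
    print(str(rows).replace("'",'"')); print('end',p.round(4),C.as_euler('xyz',degrees=True).round(2))
    return p,C.as_euler('xyz',degrees=True)
E
python3 - <<'E'
from h import *
for c in ['top','side']:
    im,W=cloud(c)
    z=W[...,2]; m=(W[...,0]>.4)&(W[...,0]<.8)&(W[...,1]<-.08)&(W[...,1]>-.34)&(z>.052)&(z<.064)
    pts=W[m][:,:2].astype(np.float32); print(c,'rim',cv2.minAreaRect(pts),len(pts), np.percentile(pts,[1,99],axis=0).round(4))
    for t in ['small_cap','large_cap','wood_lid']:
        r=finder.masks_of(c,t)
        if r:
            P=W[r[0]['mask']]; P=P[np.isfinite(P[:,0])]; P=P[P[:,2]>.036]
            print(t,r[0]['score'],len(P),np.percentile(P,[3,50,97],axis=0).round(4).tolist())
    # hob edges / crown
    m=(abs(W[...,0]-.45)<.08)&(abs(W[...,1]-.32)<.08)&(z>.022)&(z<.04)
    print('crown',W[m].mean(0),np.percentile(W[m],[1,99],axis=0).round(4),m.sum())
a=plan([.50,-.21,.25],[180,0,0],16)
E
```

```text
top rim ((0.6066417098045349, -0.2132645547389984), (0.30962836742401123, 0.18011149764060974), 0.7369729280471802) 1923 [[ 0.4521 -0.3031]
 [ 0.7603 -0.1235]]
small_cap 0.59 138 [[0.5502, -0.2352, 0.0383], [0.5554, -0.211, 0.0541], [0.5613, -0.1886, 0.0633]]
large_cap 0.58 326 [[0.5952, -0.2516, 0.0397], [0.5992, -0.2079, 0.0829], [0.6051, -0.1688, 0.1029]]
wood_lid 0.67 245 [[0.4989, -0.2486, 0.0441], [0.5029, -0.2089, 0.0842], [0.5087, -0.1743, 0.097]]
crown [0.44366415 0.32721112 0.02820402] [[0.422  0.3054 0.0227]
 [0.4654 0.3492 0.033 ]] 218
side rim ((0.604211688041687, -0.2126035988330841), (0.30899956822395325, 0.18226538598537445), 1.0328850746154785) 3040 [[ 0.4509 -0.3038]
 [ 0.7577 -0.1234]]
small_cap 0.76 159 [[0.5489, -0.2405, 0.0379], [0.5548, -0.2259, 0.0546], [0.5594, -0.2, 0.0642]]
large_cap 0.8 398 [[0.5938, -0.2601, 0.0411], [0.5991, -0.2385, 0.0825], [0.6056, -0.1941, 0.104]]
wood_lid 0.71 412 [[0.4974, -0.2586, 0.0405], [0.5047, -0.2401, 0.0799], [0.5098, -0.1947, 0.0981]]
crown [0.44012083 0.32390984 0.02798819] [[0.4174 0.3027 0.0221]
 [0.4625 0.3485 0.0325]]
[... 317 characters left out ...]
0.0503, "dy": 0.0004, "dz": -0.0016, "rz": 0.1679}, {"dx": -0.0494, "dy": 0.0087, "dz": -0.0016, "rz": 0.1679}, {"dx": -0.0473, "dy": 0.017, "dz": -0.0016, "rz": 0.1679}, {"dx": -0.0438, "dy": 0.0246, "dz": -0.0016, "rz": 0.1679}, {"dx": -0.0391, "dy": 0.0315, "dz": -0.0016, "rz": 0.1679}, {"dx": -0.0333, "dy": 0.0377, "dz": -0.0015, "rz": 0.1679}, {"dx": -0.0265, "dy": 0.0427, "dz": -0.0016, "rz": 0.1679}, {"dx": -0.019, "dy": 0.0465, "dz": -0.0016, "rz": 0.1679}, {"dx": -0.0109, "dy": 0.049, "dz": -0.0016, "rz": 0.1679}, {"dx": -0.0026, "dy": 0.0502, "dz": -0.0016, "rz": 0.1679}, {"dx": 0.0058, "dy": 0.0499, "dz": -0.0016, "rz": 0.1679}]
end [ 0.5  -0.21  0.25] [ 1.8e+02 -0.0e+00  2.0e-02]
```

>>> apply_moves([
  {"dx":-0.034,"dy":-0.037,"dz":-0.002,"rz":0.168},
  {"dx":-0.04,"dy":-0.031,"dz":-0.002,"rz":0.168},
  {"dx":-0.044,"dy":-0.024,"dz":-0.002,"rz":0.168},
  {"dx":-0.0475,"dy":-0.016,"dz":-0.002,"rz":0.168},
  {"dx":-0.05,"dy":-0.008,"dz":-0.002,"rz":0.168},
  {"dx":-0.05,"dz":-0.002,"rz":0.168},
  {"dx":-0.049,"dy":0.009,"dz":-0.002,"rz":0.168},
  {"dx":-0.047,"dy":0.017,"dz":-0.002,"rz":0.168},
])

```text
invalid input
```

>>> apply_moves([
  {"dx":-0.044,"dy":0.025,"dz":-0.002,"rz":0.168},
  {"dx":-0.039,"dy":0.0315,"dz":-0.002,"rz":0.168},
  {"dx":-0.033,"dy":0.038,"dz":-0.002,"rz":0.168},
  {"dx":-0.0265,"dy":0.043,"dz":-0.002,"rz":0.168},
  {"dx":-0.019,"dy":0.0465,"dz":-0.002,"rz":0.168},
  {"dx":-0.011,"dy":0.049,"dz":-0.002,"rz":0.168},
  {"dx":-0.003,"dy":0.05,"dz":-0.002,"rz":0.168},
  {"dx":0.006,"dy":0.05,"dz":-0.002,"rz":0.168},
])

```text
invalid input
```

Run:
```python
from h import *
s=state(); print(s['t'],s['tool_pos'],s['tcp_rot'],s['joint_positions'])
im,W=cloud('wrist'); cv2.imwrite('pics/w1.png',im)
for t in ['small_cap','large_cap','wood_lid']:
    for r in finder.masks_of('wrist',t)[:2]:
        P=W[r['mask']]; P=P[np.isfinite(P[:,0])]; P=P[P[:,2]>.036]
        if len(P): print(t,r['score'],len(P),np.percentile(P,[2,50,98],axis=0).round(4).tolist())
z=W[...,2]; m=(W[...,0]>.4)&(W[...,0]<.8)&(W[...,1]<-.08)&(W[...,1]>-.34)&(z>.052)&(z<.064)
pts=W[m][:,:2]; print(np.percentile(pts,[1,99],axis=0),cv2.minAreaRect(pts.astype(np.float32)))
# top edge of small cap
m=(abs(W[...,0]-.5555)<.012)&(abs(W[...,1]+.213)<.04)&(z>.05)&(z<.07); print('top',np.percentile(W[m],[2,50,98],axis=0).round(4),m.sum())
```

```text
1.1 [0.27453856 0.56146583 0.22443288] [-1.79997465e+02  1.51429059e-03  1.53940850e+02] [-66.31937698  23.91487842  -0.59098244  92.45196304   0.26891936
  63.63714829  -3.03820294]
large_cap 0.43 6511 [[0.357, 0.4619, 0.0383], [0.4132, 0.5627, 0.053], [0.5389, 0.683, 0.0583]]Traceback (most recent call last):
  File "<stdin>", line 9, in <module>
    return _quantile_unchecked(
        a, q, axis, out, overwrite_input, method, keepdims, weights)
    return _ureduce(a,
                    func=_quantile_ureduce_func,
    ...<5 lines>...
                    overwrite_input=overwrite_input,
                    method=method)
    r = func(a, **kwargs)
    result = _quantile(arr,
                       quantiles=q,
    ...<2 lines>...
                       out=out,
                       weights=wgt)
    slices_having_nans = np.isnan(arr[-1, ...])
                                  ~~~^^^^^^^^^
IndexError: index -1 is out of bounds for axis 0 with size 0
```

View pics/w1.png

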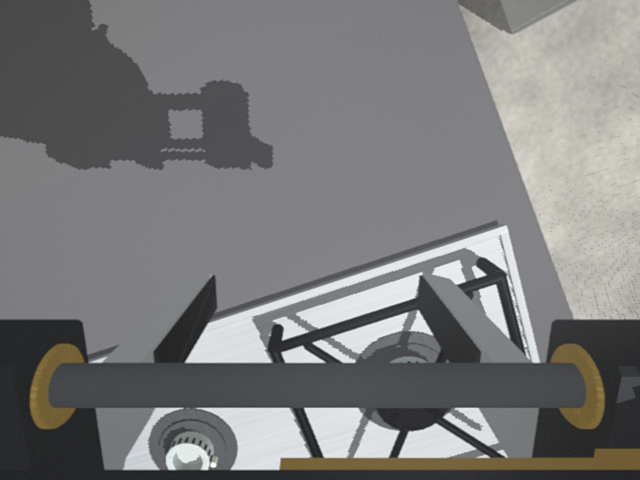

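The moves were refused and the arm hasn't moved. The picture still shows the start view: the hob with the pan support, and the crown at the bottom left (190,450). I'll try rows with every key filled in.

>>> apply_moves([
  {"dx":-0.034,"dy":-0.037,"dz":-0.002,"rx":0,"ry":0,"rz":0.168,"fingers":1},
  {"dx":-0.04,"dy":-0.031,"dz":-0.002,"rx":0,"ry":0,"rz":0.168,"fingers":1},
], newtons=30)

```text
t: 1.55
tool_pos: [0.3034, 0.4635, 0.2282]
tcp_rot: [-180.0, 0.0, 134.4]
contact_force: [0.9, 0.8, -0.5]
width: 1.001
grasp_force: 0.0
```

>>> apply_moves([
  {"dx":-0.044,"dy":-0.024,"dz":-0.002,"rx":0,"ry":0,"rz":0.168,"fingers":1},
  {"dx":-0.0475,"dy":-0.016,"dz":-0.002,"rx":0,"ry":0,"rz":0.168,"fingers":1},
  {"dx":-0.05,"dy":-0.008,"dz":-0.002,"rx":0,"ry":0,"rz":0.168,"fingers":1},
  {"dx":-0.05,"dy":0,"dz":-0.002,"rx":0,"ry":0,"rz":0.168,"fingers":1},
  {"dx":-0.049,"dy":0.009,"dz":-0.002,"rx":0,"ry":0,"rz":0.168,"fingers":1},
  {"dx":-0.047,"dy":0.017,"dz":-0.002,"rx":0,"ry":0,"rz":0.168,"fingers":1},
  {"dx":-0.044,"dy":0.025,"dz":-0.002,"rx":0,"ry":0,"rz":0.168,"fingers":1},
])

```text
t: 2.42
tool_pos: [0.4022, 0.1262, 0.2428]
tcp_rot: [180.0, -0.0, 67.0]
contact_force: [0.2, 0.4, -0.9]
width: 1.0
grasp_force: 0.0
```

>>> apply_moves([
  {"dx":-0.039,"dy":0.0315,"dz":-0.002,"rx":0,"ry":0,"rz":0.168,"fingers":1},
  {"dx":-0.033,"dy":0.038,"dz":-0.002,"rx":0,"ry":0,"rz":0.168,"fingers":1},
  {"dx":-0.0265,"dy":0.043,"dz":-0.002,"rx":0,"ry":0,"rz":0.168,"fingers":1},
  {"dx":-0.019,"dy":0.0465,"dz":-0.002,"rx":0,"ry":0,"rz":0.168,"fingers":1},
  {"dx":-0.011,"dy":0.049,"dz":-0.002,"rx":0,"ry":0,"rz":0.168,"fingers":1},
  {"dx":-0.003,"dy":0.05,"dz":-0.002,"rx":0,"ry":0,"rz":0.168,"fingers":1},
  {"dx":0.006,"dy":0.05,"dz":-0.002,"rx":0,"ry":0,"rz":0.168,"fingers":1},
  {"dx":0,"dy":0,"dz":0,"rx":0,"ry":0,"rz":0,"fingers":1},
])

```text
t: 3.42
tool_pos: [0.5004, -0.2136, 0.2564]
tcp_rot: [179.9, 0.0, -0.5]
contact_force: [0.2, 0.6, 0.2]
width: 1.001
grasp_force: 0.0
```

Run:
```python
from h import *
s=state(); print(s['t'],s['tool_pos'],s['tcp_rot'],s['joint_positions'])
im,W=cloud('wrist'); cv2.imwrite('pics/w2.png',im)
for t in ['small_cap','large_cap','wood_lid']:
    for r in finder.masks_of('wrist',t)[:2]:
        P=W[r['mask']]; P=P[np.isfinite(P[:,0])]; P=P[P[:,2]>.036]
        if len(P): print(t,r['score'],len(P),np.percentile(P,[2,50,98],axis=0).round(4).tolist())
z=W[...,2]
m=(abs(W[...,0]-.5555)<.012)&(abs(W[...,1]+.213)<.04)&(z>.05)&(z<.07); print('top',m.sum(), np.percentile(W[m],[2,50,98],axis=0).round(4) if m.sum() else '')
```

```text
3.425 [ 0.50040468 -0.21355596  0.25644799] [ 1.79868064e+02  2.93799432e-02 -4.54255268e-01] [-18.71527347  18.17435641  47.40686376 103.18701262 -14.53404956
  64.9740856  -56.97517197]
small_cap 0.67 687 [[0.551, -0.2393, 0.0422], [0.5578, -0.2135, 0.0591], [0.5621, -0.1879, 0.0646]]
large_cap 0.65 1771 [[0.5958, -0.2558, 0.0543], [0.6007, -0.2126, 0.0942], [0.6063, -0.1698, 0.1043]]
wood_lid 0.82 2208 [[0.4998, -0.2541, 0.0391], [0.5107, -0.2147, 0.0834], [0.5123, -0.1746, 0.0985]]
top 529 [[ 0.5544 -0.2354  0.051 ]
 [ 0.5583 -0.2135  0.0611]
 [ 0.5621 -0.1909  0.0647]]
```

View pics/w2.png

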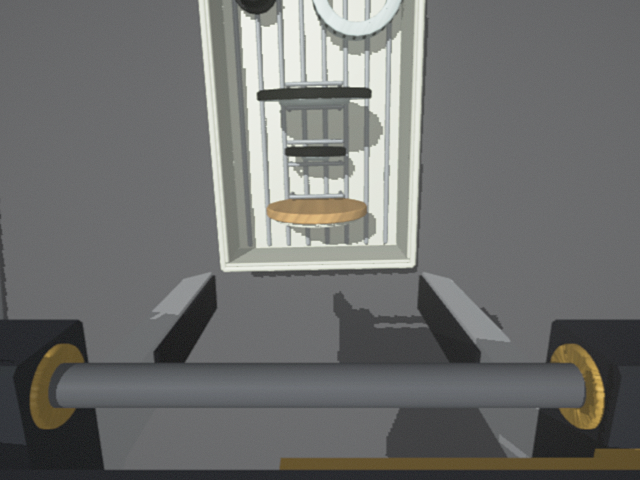

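The wrist view shows the small cap at (316,151) between the large cap (315,94) and the wood lid (316,210), and the fingers line up with its long direction. I'll move above it, then go down.

>>> apply_moves([
  {"dx":0.0285,"dy":0,"dz":0.02,"rx":0,"ry":0,"rz":-0.023,"fingers":1},
  {"dx":0.0285,"dy":0,"dz":0.02,"rx":0,"ry":0,"rz":0,"fingers":1},
  {"dx":0,"dy":0,"dz":0.04,"rx":0,"ry":0,"rz":0,"fingers":1},
  {"dx":0,"dy":0,"dz":0.04,"rx":0,"ry":0,"rz":0,"fingers":1},
  {"dx":0,"dy":0,"dz":0.035,"rx":0,"ry":0,"rz":0,"fingers":0.85},
  {"dx":0,"dy":0,"dz":0.03,"rx":0,"ry":0,"rz":0,"fingers":0.85},
  {"dx":0,"dy":0,"dz":0.0,"rx":0,"ry":0,"rz":0,"fingers":0.85},
])

```text
t: 4.5
tool_pos: [0.5567, -0.2081, 0.0702]
tcp_rot: [-179.9, 0.2, 1.4]
contact_force: [-0.8, 1.0, 0.3]
width: 0.847
grasp_force: 0.0
```

Run:
```python
from h import *
s=state(); print(s['t'],s['tool_pos'],s['tcp_rot'],s['width'])
im,W=cloud('wrist'); cv2.imwrite('pics/w3.png',im)
im,W=cloud('side'); cv2.imwrite('pics/s3.png',cv2.resize(im[220:400,180:460],None,fx=2.5,fy=2.5))
```

```text
4.5 [ 0.55668444 -0.20805316  0.07024355] [-1.79930922e+02  1.57291092e-01  1.35124326e+00] 0.8474075834068986
```

View pics/w3.png

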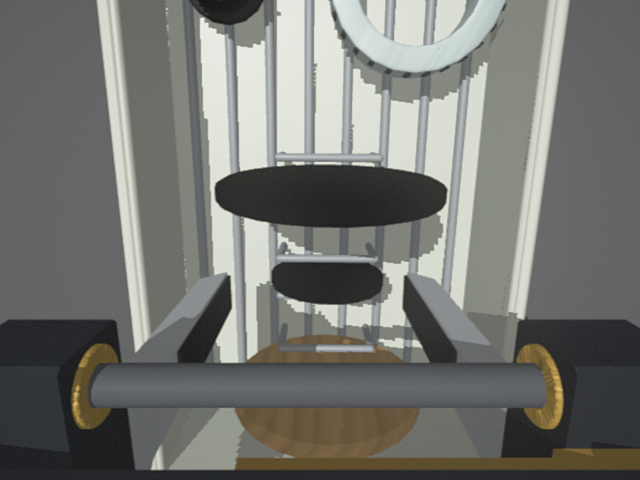

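The cap sits 10 px right of the midpoint between the fingers, which matches the 5 mm y error. I'll correct it, go down and grip.

>>> apply_moves([
  {"dx":0,"dy":0.0055,"dz":0,"rx":0,"ry":0,"rz":0.008,"fingers":0.85},
  {"dx":0,"dy":0,"dz":0.0125,"rx":0,"ry":0,"rz":0,"fingers":0.8},
  {"dx":0,"dy":0,"dz":0.0125,"rx":0,"ry":0,"rz":0,"fingers":0.75},
  {"dx":0,"dy":0,"dz":0,"rx":0,"ry":0,"rz":0,"fingers":0.7},
  {"dx":0,"dy":0,"dz":0,"rx":0,"ry":0,"rz":0,"fingers":0.65},
], newtons=25)

```text
t: 5.22
tool_pos: [0.5576, -0.2151, 0.0465]
tcp_rot: [180.0, 0.0, 0.8]
contact_force: [0.7, -0.1, 0.6]
width: 0.656
grasp_force: 0.0
```

>>> apply_moves([
  {"dx":0,"dy":0,"dz":0,"rx":0,"ry":0,"rz":0,"fingers":0.5},
  {"dx":0,"dy":0,"dz":0,"rx":0,"ry":0,"rz":0,"fingers":0.5},
  {"dx":0,"dy":0,"dz":0,"rx":0,"ry":0,"rz":0,"fingers":0.5},
  {"dx":0,"dy":0,"dz":0,"rx":0,"ry":0,"rz":0,"fingers":0.5},
], newtons=25)

```text
t: 5.72
tool_pos: [0.5578, -0.2151, 0.0467]
tcp_rot: [180.0, -0.0, 0.8]
contact_force: [0.6, 0.4, 4.3]
width: 0.583
grasp_force: 25.0
```

The width reads 54.8 mm, slightly below the 56 mm diameter, with an upward force, so the contact may be high on the rim. I'll open, go 7 mm deeper and regrip.

>>> apply_moves([
  {"dx":0,"dy":0,"dz":0,"rx":0,"ry":0,"rz":0,"fingers":0.68},
  {"dx":0,"dy":0,"dz":0,"rx":0,"ry":0,"rz":0,"fingers":0.68},
  {"dx":0,"dy":0,"dz":0.008,"rx":0,"ry":0,"rz":0,"fingers":0.68},
  {"dx":0,"dy":0,"dz":0,"rx":0,"ry":0,"rz":0,"fingers":0.66},
  {"dx":0,"dy":0,"dz":0,"rx":0,"ry":0,"rz":0,"fingers":0.5},
  {"dx":0,"dy":0,"dz":0,"rx":0,"ry":0,"rz":0,"fingers":0.5},
  {"dx":0,"dy":0,"dz":0,"rx":0,"ry":0,"rz":0,"fingers":0.5},
], newtons=25)

```text
t: 6.6
tool_pos: [0.5577, -0.215, 0.0385]
tcp_rot: [180.0, -0.0, 0.8]
contact_force: [0.0, 0.5, 0.5]
width: 0.579
grasp_force: 25.0
```

Same width at the deeper position with no vertical force, so the grip is good. I'll lift and carry it to the free worktop near (0.50, 0.0).

>>> apply_moves([
  {"dx":0,"dy":0,"dz":-0.015,"rx":0,"ry":0,"rz":0,"fingers":0.5},
  {"dx":0,"dy":0,"dz":-0.03,"rx":0,"ry":0,"rz":0,"fingers":0.5},
  {"dx":0,"dy":0,"dz":-0.035,"rx":0,"ry":0,"rz":0,"fingers":0.5},
  {"dx":0,"dy":0,"dz":-0.035,"rx":0,"ry":0,"rz":0,"fingers":0.5},
  {"dx":0,"dy":0,"dz":-0.015,"rx":0,"ry":0,"rz":0,"fingers":0.5},
])

```text
t: 7.22
tool_pos: [0.5582, -0.2154, 0.171]
tcp_rot: [180.0, -0.1, 0.8]
contact_force: [-0.1, -0.2, -1.2]
width: 0.583
grasp_force: 25.0
```

>>> apply_moves([
  {"dx":-0.01,"dy":-0.035,"dz":0,"rx":0,"ry":0,"rz":0,"fingers":0.5},
  {"dx":-0.01,"dy":-0.035,"dz":0,"rx":0,"ry":0,"rz":0,"fingers":0.5},
  {"dx":-0.01,"dy":-0.035,"dz":0,"rx":0,"ry":0,"rz":0,"fingers":0.5},
  {"dx":-0.01,"dy":-0.035,"dz":0,"rx":0,"ry":0,"rz":0,"fingers":0.5},
  {"dx":-0.01,"dy":-0.035,"dz":0,"rx":0,"ry":0,"rz":0,"fingers":0.5},
  {"dx":-0.01,"dy":-0.035,"dz":0,"rx":0,"ry":0,"rz":0,"fingers":0.5},
  {"dx":0,"dy":0,"dz":0,"rx":0,"ry":0,"rz":0,"fingers":0.5},
])

```text
t: 8.1
tool_pos: [0.494, -0.0033, 0.1683]
tcp_rot: [-179.9, 0.0, 1.0]
contact_force: [-0.4, -0.2, -1.3]
width: 0.583
grasp_force: 25.0
```

>>> apply_moves([
  {"dx":0,"dy":0,"dz":0,"rx":0,"ry":0.135,"rz":0,"fingers":0.5},
  {"dx":0,"dy":0,"dz":0,"rx":0,"ry":0.135,"rz":0,"fingers":0.5},
  {"dx":0,"dy":0,"dz":0,"rx":0,"ry":0.135,"rz":0,"fingers":0.5},
  {"dx":0,"dy":0,"dz":0,"rx":0,"ry":0.135,"rz":0,"fingers":0.5},
  {"dx":0,"dy":0,"dz":0,"rx":0,"ry":0.135,"rz":0,"fingers":0.5},
  {"dx":0,"dy":0,"dz":0,"rx":0,"ry":0.135,"rz":0,"fingers":0.5},
  {"dx":0,"dy":0,"dz":0,"rx":0,"ry":0.135,"rz":0,"fingers":0.5},
  {"dx":0,"dy":0,"dz":0,"rx":0,"ry":0.135,"rz":0,"fingers":0.5},
])

```text
t: 9.1
tool_pos: [0.4839, -0.0238, 0.1934]
tcp_rot: [177.5, -37.3, 1.6]
contact_force: [-0.4, -0.0, -1.4]
width: 0.58
grasp_force: 25.0
```

Run:
```python
from h import *
s=state(); print(s['t'],s['tool_pos'],s['tcp_rot'],s['width'],s['grasp_force'],s['joint_positions'])
im,W=cloud('side'); cv2.imwrite('pics/s4.png',cv2.resize(im[60:380,100:460],None,fx=1.8,fy=1.8))
for t in ['small_cap','large_cap']: print([(r['xyz'],r['score']) for r in finder.look_for('side',t)])
```

```text
9.1 [ 0.48391033 -0.02376092  0.19344871] [177.51305118 -37.25620168   1.59411588] 0.5801811007020503 24.99983652262017 [ -56.33511555   -7.60924054   51.4948045   141.68547204   59.54258312
   10.84112212 -148.24817518]
[([0.4864, -0.0233, 0.1985], 0.74)]
[([0.6002, -0.2411, 0.076], 0.6)]
```

View pics/s4.png

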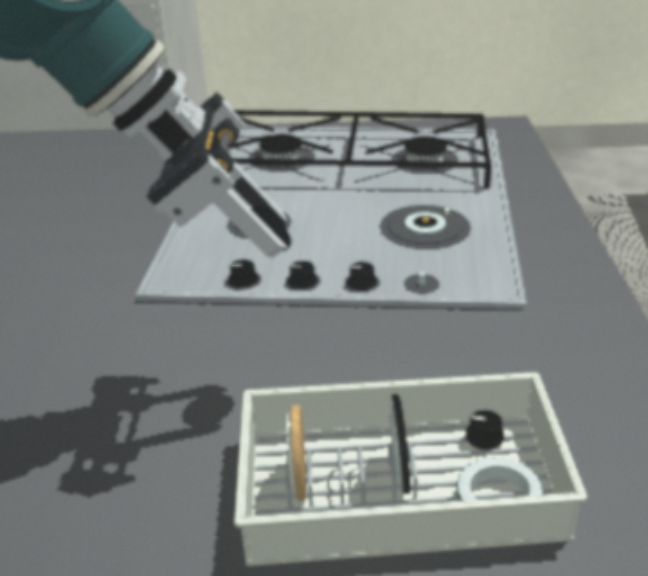

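The side view shows the cap held between the fingers, tilted about 37°. The wrist is at the j6 limit, which also let the TCP drift. I'll move further out, tilt less, then press straight down so the cap's lower edge turns it towards flat.

Run:
```python
from h import *
plan([.58,0,.10],[180,-34,1],8)
```

```text
[{"dx": 0.0026, "dy": -0.0034, "dz": 0.0165, "rx": 0.0046, "ry": -0.0069, "rz": 0.0007}, {"dx": 0.0027, "dy": -0.0033, "dz": 0.0165, "rx": 0.0046, "ry": -0.0069, "rz": 0.0007}, {"dx": 0.0029, "dy": -0.0033, "dz": 0.0164, "rx": 0.0046, "ry": -0.0069, "rz": 0.0007}, {"dx": 0.0029, "dy": -0.0032, "dz": 0.0165, "rx": 0.0046, "ry": -0.0069, "rz": 0.0007}, {"dx": 0.0031, "dy": -0.0031, "dz": 0.0165, "rx": 0.0046, "ry": -0.0069, "rz": 0.0007}, {"dx": 0.0031, "dy": -0.003, "dz": 0.0164, "rx": 0.0046, "ry": -0.0069, "rz": 0.0007}, {"dx": 0.0033, "dy": -0.003, "dz": 0.0165, "rx": 0.0046, "ry": -0.0069, "rz": 0.0007}, {"dx": 0.0034, "dy": -0.0029, "dz": 0.0164, "rx": 0.0046, "ry": -0.0069, "rz": 0.0007}]
end [0.58 0.   0.1 ] [179.99 -34.01   0.98]
```

>>> apply_moves([
  {"dx":0.003,"dy":-0.003,"dz":0.0165,"rx":0.005,"ry":-0.007,"rz":0,"fingers":0.5},
  {"dx":0.003,"dy":-0.003,"dz":0.0165,"rx":0.005,"ry":-0.007,"rz":0,"fingers":0.5},
  {"dx":0.003,"dy":-0.003,"dz":0.0165,"rx":0.005,"ry":-0.007,"rz":0,"fingers":0.5},
  {"dx":0.003,"dy":-0.003,"dz":0.0165,"rx":0.005,"ry":-0.007,"rz":0,"fingers":0.5},
  {"dx":0.003,"dy":-0.003,"dz":0.0165,"rx":0.005,"ry":-0.007,"rz":0,"fingers":0.5},
  {"dx":0.003,"dy":-0.003,"dz":0.0165,"rx":0.005,"ry":-0.007,"rz":0,"fingers":0.5},
  {"dx":0.003,"dy":-0.003,"dz":0.0165,"rx":0.005,"ry":-0.007,"rz":0,"fingers":0.5},
  {"dx":0.003,"dy":-0.003,"dz":0.0165,"rx":0.005,"ry":-0.007,"rz":0,"fingers":0.5},
])

```text
t: 10.25
tool_pos: [0.5174, 0.0055, 0.1911]
tcp_rot: [178.2, -33.7, 1.6]
contact_force: [0.2, 0.2, -0.5]
width: 0.582
grasp_force: 25.0
```

Run:
```python
from h import *
s=state(); print(s['t'],s['tool_pos'],s['tcp_rot'],s['width'],s['grasp_force'],s['joint_positions'])
p=s['tool_pos']; plan([p[0],p[1],.04],[180,-36,1],4)
```

```text
10.25 [0.51743096 0.00546856 0.19112047] [178.17856791 -33.7378046    1.59348199] 0.5816859344327029 24.999923184514046 [ -67.74084844    0.82624753   62.48198474  135.71496627   17.52419203
   10.83368419 -110.69290232]
[{"dx": -0.021, "dy": -0.001, "dz": 0.0314, "rx": 0.0065, "ry": 0.0098, "rz": 0.0023}, {"dx": -0.0213, "dy": -0.0007, "dz": 0.0312, "rx": 0.0065, "ry": 0.0098, "rz": 0.0023}, {"dx": -0.0216, "dy": -0.0005, "dz": 0.031, "rx": 0.0065, "ry": 0.0098, "rz": 0.0023}, {"dx": -0.0219, "dy": -0.0003, "dz": 0.0308, "rx": 0.0065, "ry": 0.0098, "rz": 0.0023}]
end [0.5174 0.0055 0.04  ] [-179.99  -35.99    0.99]
```

j6 is still pinned. Pressing the cap against the worktop will pivot it anyway, so I'll take about 10° off the tilt and descend.

>>> apply_moves([
  {"dx":0,"dy":0,"dz":0,"rx":0.01,"ry":-0.08,"rz":0,"fingers":0.5},
  {"dx":0,"dy":0,"dz":0,"rx":0.01,"ry":-0.08,"rz":0,"fingers":0.5},
  {"dx":-0.01,"dy":0,"dz":0.025,"rx":0.01,"ry":0,"rz":0,"fingers":0.5},
  {"dx":-0.01,"dy":0,"dz":0.025,"rx":0,"ry":0,"rz":0,"fingers":0.5},
])

```text
t: 10.75
tool_pos: [0.5211, 0.0022, 0.1363]
tcp_rot: [179.7, -25.3, 1.2]
contact_force: [1.0, 0.9, -1.0]
width: 0.582
grasp_force: 25.0
```

Run:
```python
from h import *
s=state(); print(s['t'],s['tool_pos'],s['tcp_rot'],s['width'],s['grasp_force'],s['joint_positions'])
p=s['tool_pos']; r=s['tcp_rot']; plan([p[0],p[1],.05],[180,-25,1],4)
```

```text
10.75 [0.52107327 0.00220767 0.13633798] [179.71502367 -25.32714801   1.18135203] 0.5819149536617769 25.0001808302477 [-45.10050227  12.83377485  44.79484695 131.70426629 -30.72359427
  15.63124267 -63.95528771]
[{"dx": -0.0092, "dy": -0.0001, "dz": 0.0195, "rx": 0.0009, "ry": -0.0014, "rz": 0.0007}, {"dx": -0.0092, "dy": -0.0001, "dz": 0.0195, "rx": 0.0009, "ry": -0.0014, "rz": 0.0007}, {"dx": -0.0092, "dz": 0.0196, "rx": 0.0009, "ry": -0.0014, "rz": 0.0007}, {"dx": -0.0092, "dz": 0.0195, "rx": 0.0009, "ry": -0.0014, "rz": 0.0007}]
end [0.521  0.0022 0.05  ] [180.   -25.01   1.  ]
```

>>> apply_moves([
  {"dx":-0.0093,"dy":0,"dz":0.02,"rx":0,"ry":0,"rz":0,"fingers":0.5},
  {"dx":-0.0093,"dy":0,"dz":0.02,"rx":0,"ry":0,"rz":0,"fingers":0.5},
  {"dx":-0.0093,"dy":0,"dz":0.02,"rx":0,"ry":0,"rz":0,"fingers":0.5},
  {"dx":-0.0085,"dy":0,"dz":0.018,"rx":0,"ry":0,"rz":0,"fingers":0.5},
  {"dx":-0.002,"dy":0,"dz":0.0045,"rx":0,"ry":0,"rz":0,"fingers":0.5},
  {"dx":0,"dy":0,"dz":0,"rx":0,"ry":0,"rz":0,"fingers":0.5},
])

```text
t: 11.5
tool_pos: [0.5254, 0.0019, 0.0632]
tcp_rot: [179.7, -23.9, 1.3]
contact_force: [0.4, 1.3, -1.5]
width: 0.581
grasp_force: 25.0
```

Run:
```python
from h import *
s=state(); print(s['t'],s['tool_pos'],s['tcp_rot'],s['width'],s['contact_force'],s['joint_positions'])
```

```text
11.5 [0.5253551  0.00185079 0.06322545] [179.69639677 -23.94967091   1.28755207] 0.5805784956317831 [ 0.38462865  1.25144306 -1.50897986] [-32.56605042  22.6419673   32.20612442 132.18557236 -68.34305756
  10.8308145  -27.87526393]
```

>>> apply_moves([
  {"dx":0,"dy":0,"dz":-0.01,"rx":0,"ry":-0.12,"rz":0,"fingers":0.5},
  {"dx":0.02,"dy":0,"dz":0.005,"rx":0,"ry":0,"rz":0,"fingers":0.5},
  {"dx":0.025,"dy":0,"dz":0.008,"rx":0,"ry":0,"rz":0,"fingers":0.5},
  {"dx":0.025,"dy":0,"dz":0.008,"rx":0,"ry":0,"rz":0,"fingers":0.5},
  {"dx":0.025,"dy":0,"dz":0.008,"rx":0,"ry":0,"rz":0,"fingers":0.5},
  {"dx":0.025,"dy":0,"dz":0.008,"rx":0,"ry":0,"rz":0,"fingers":0.5},
])

```text
t: 12.25
tool_pos: [0.6509, 0.0089, 0.0736]
tcp_rot: [-179.4, -19.0, 1.0]
contact_force: [-0.3, 0.7, -1.1]
width: 0.585
grasp_force: 25.0
```

Run:
```python
from h import *
s=state(); print(s['t'],s['tool_pos'],s['tcp_rot'],s['width'],s['contact_force'],s['joint_positions'])
```

```text
12.25 [0.65092717 0.00888873 0.07358581] [-179.41890198  -18.95893715    0.97108647] 0.5846050832299202 [-0.27075057  0.66670556 -1.06234404] [-37.63753428  36.92208548  44.50651029 111.66292571 -54.14485526
  30.80874479 -47.30529476]
```

>>> apply_moves([
  {"dx":0,"dy":0,"dz":0,"rx":0,"ry":0.09,"rz":0,"fingers":0.5},
  {"dx":0,"dy":0,"dz":0,"rx":0,"ry":0.09,"rz":0,"fingers":0.5},
  {"dx":-0.007,"dy":0,"dz":0.0125,"rx":0,"ry":0,"rz":0,"fingers":0.5},
  {"dx":-0.007,"dy":0,"dz":0.0125,"rx":0,"ry":0,"rz":0,"fingers":0.5},
  {"dx":-0.003,"dy":0,"dz":0.006,"rx":0,"ry":0,"rz":0,"fingers":0.5},
  {"dx":0,"dy":0,"dz":0,"rx":0,"ry":0,"rz":0,"fingers":0.5},
])

```text
t: 13.0
tool_pos: [0.6544, 0.0081, 0.0445]
tcp_rot: [-179.5, -27.4, 1.2]
contact_force: [-0.4, -0.2, -1.6]
width: 0.587
grasp_force: 25.0
```

Run:
```python
from h import *
s=state(); print(s['t'],s['tool_pos'],s['tcp_rot'],s['width'],s['contact_force'],s['joint_positions'])
```

```text
13.0 [0.65437978 0.0081447  0.0444909 ] [-179.53849595  -27.39011435    1.20051329] 0.5870039747997434 [-0.43144795 -0.18382698 -1.64269089] [-21.65608224  32.68907211  22.01356246 117.35766265 -68.33942131
  10.82447072 -28.92070521]
```

>>> apply_moves([
  {"dx":0,"dy":0,"dz":0,"rx":0,"ry":-0.075,"rz":0,"fingers":0.5},
  {"dx":-0.0025,"dy":0,"dz":0.006,"rx":0,"ry":0,"rz":0,"fingers":0.5},
  {"dx":-0.0025,"dy":0,"dz":0.006,"rx":0,"ry":0,"rz":0,"fingers":0.5},
  {"dx":0,"dy":0,"dz":0,"rx":0,"ry":0,"rz":0,"fingers":0.5},
], newtons=15)

```text
t: 13.5
tool_pos: [0.6535, 0.0083, 0.0307]
tcp_rot: [-179.4, -23.1, 1.1]
contact_force: [0.2, -0.6, -1.4]
width: 0.588
grasp_force: 15.0
```

Almost touching. I'll press down gently to pivot the cap.

>>> apply_moves([
  {"dx":-0.001,"dy":0,"dz":0.002,"rx":0,"ry":0,"rz":0,"fingers":0.5},
  {"dx":-0.001,"dy":0,"dz":0.002,"rx":0,"ry":0,"rz":0,"fingers":0.5},
  {"dx":-0.0005,"dy":0,"dz":0.001,"rx":0,"ry":0,"rz":0,"fingers":0.5},
], newtons=12)

```text
t: 13.88
tool_pos: [0.6545, 0.0083, 0.027]
tcp_rot: [-179.5, -23.2, 1.2]
contact_force: [-5.4, 3.0, 15.8]
width: 0.584
grasp_force: 12.0
```

Run:
```python
from h import *
s=state(); print(s['t'],s['tool_pos'],s['tcp_rot'],s['width'],s['contact_force'],s['joint_positions'])
im,W=cloud('side'); cv2.imwrite('pics/s5.png',cv2.resize(im[140:280,260:440],None,fx=3.5,fy=3.5))
```

```text
13.875 [0.65448    0.00831887 0.02696233] [-179.45631705  -23.19526979    1.21281516] 0.5839089690972089 [-5.36473452  3.00568401 15.81159263] [-26.96702626  36.73921579  29.43758084 114.68334624 -63.20913399
  17.60255871 -36.12562093]
```

View pics/s5.png

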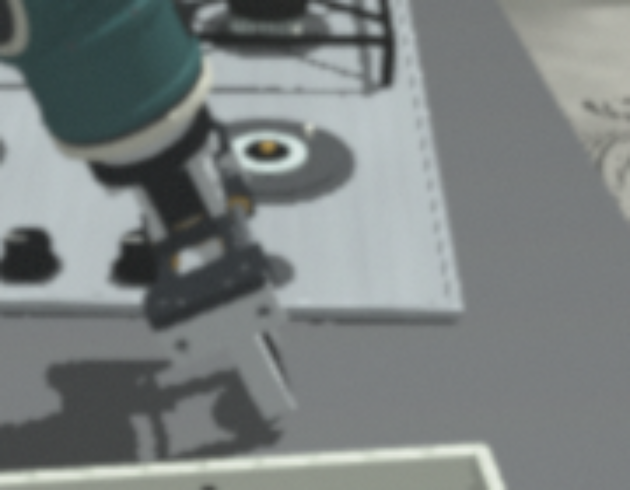

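>>> apply_moves([
  {"dx":0,"dy":0,"dz":0,"rx":0,"ry":0,"rz":0,"fingers":0.5},
  {"dx":-0.001,"dy":0,"dz":0.0015,"rx":0,"ry":0,"rz":0,"fingers":0.5},
  {"dx":-0.001,"dy":0,"dz":0.0015,"rx":0,"ry":0,"rz":0,"fingers":0.5},
], newtons=5)

```text
t: 14.3
tool_pos: [0.6532, 0.0083, 0.0227]
tcp_rot: [-179.5, -23.1, 1.2]
contact_force: [-0.4, -0.7, 1.4]
width: 0.587
grasp_force: 5.0
```

Run:
```python
from h import *
s=state(); print(s['t'],s['tool_pos'],s['tcp_rot'],s['width'],s['contact_force'],s['grasp_force'])
im,W=cloud('wrist'); cv2.imwrite('pics/w5.png',im)
```

```text
14.3 [0.65323706 0.00828371 0.02271862] [-179.49590853  -23.12171749    1.23863805] 0.5866203259053979 [-0.39059665 -0.69865659  1.35228901] 5.000040298678277
```

View pics/w5.png

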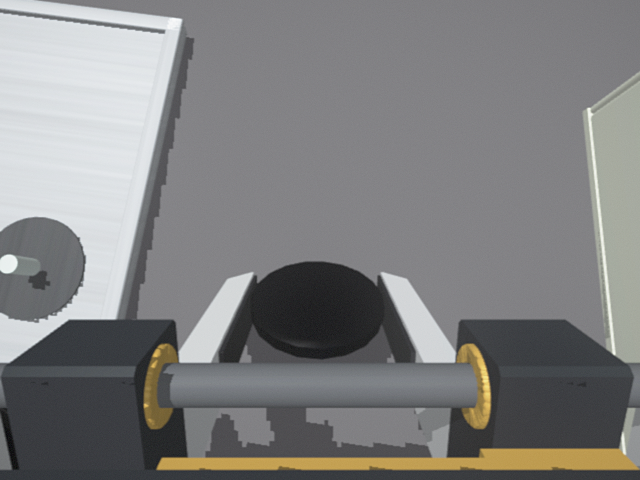

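The wrist view shows the cap at (318,310) with its enamel face visible. The force has dropped, so it has pivoted well towards flat. I'll release it slowly.

>>> apply_moves([
  {"dx":0,"dy":0,"dz":0,"rx":0,"ry":0,"rz":0,"fingers":0.62},
  {"dx":0,"dy":0,"dz":0,"rx":0,"ry":0,"rz":0,"fingers":0.66},
  {"dx":0,"dy":0,"dz":0,"rx":0,"ry":0,"rz":0,"fingers":0.75},
  {"dx":0,"dy":0,"dz":0,"rx":0,"ry":0,"rz":0,"fingers":0.85},
], newtons=5)

```text
t: 14.85
tool_pos: [0.6531, 0.0084, 0.0226]
tcp_rot: [-179.5, -23.1, 1.3]
contact_force: [0.5, -0.9, -0.3]
width: 0.817
grasp_force: 0.0
```

>>> apply_moves([
  {"dx":0,"dy":0,"dz":-0.02,"rx":0,"ry":0,"rz":0,"fingers":1},
  {"dx":0,"dy":0,"dz":-0.03,"rx":0,"ry":-0.1,"rz":0,"fingers":1},
  {"dx":0,"dy":0,"dz":-0.03,"rx":0,"ry":-0.15,"rz":0,"fingers":1},
  {"dx":-0.03,"dy":0,"dz":-0.03,"rx":-0.01,"ry":-0.15,"rz":0,"fingers":1},
  {"dx":-0.03,"dy":0,"dz":-0.03,"rx":0,"ry":0,"rz":0,"fingers":1},
  {"dx":0,"dy":0,"dz":0,"rx":0,"ry":0,"rz":0,"fingers":1},
], newtons=20)

```text
t: 15.6
tool_pos: [0.56, 0.0054, 0.1536]
tcp_rot: [179.9, -0.3, 1.4]
contact_force: [1.2, 0.5, -1.0]
width: 1.0
grasp_force: 0.0
```

```bash
cat >> h.py <<'E'
def cap(cam):
    im,W=cloud(cam)
    r=finder.masks_of(cam,'small_cap')
    for q in r[:2]:
        P=W[q['mask']]; P=P[np.isfinite(P[:,0])]; med=np.median(P,0); P=P[np.linalg.norm(P-med,axis=1)<.035]
        c=P.mean(0); n=np.linalg.svd(P-c,full_matrices=False)[2][2]
        (x,y),rad=cv2.minEnclosingCircle(P[:,:2].astype(np.float32))
        print(cam,q['score'],len(P),'mean',c.round(4),'circ',round(x,4),round(y,4),round(rad,4),'n',n.round(3),'zpct',np.percentile(P[:,2],[5,95]).round(4))
    return im,W
E
python3 - <<'E'
from h import *
s=state(); print(s['t'],s['tool_pos'],s['tcp_rot'],s['width'],s['joint_positions'])
for c in ['wrist','top','side']:
    im,W=cap(c)
    if c=='wrist': cv2.imwrite('pics/w6.png',im)
E
```

```text
15.6 [0.55996709 0.00536172 0.15363317] [179.93631262  -0.27168463   1.40234559] 0.9999198747781041 [-46.16119716  32.75449661  56.84433995 107.26246999 -32.41662349
  57.57779201 -63.93735209]
wrist 0.58 4879 mean [0.646  0.0074 0.0128] circ 0.646 0.0087 0.0288 n [0. 0. 1.] zpct [0.0115 0.0141]
side 0.88 338 mean [0.6422 0.0032 0.0123] circ 0.6422 0.0067 0.0288 n [ 0.004  0.033 -0.999] zpct [0.0093 0.0144]
```

View pics/w6.png

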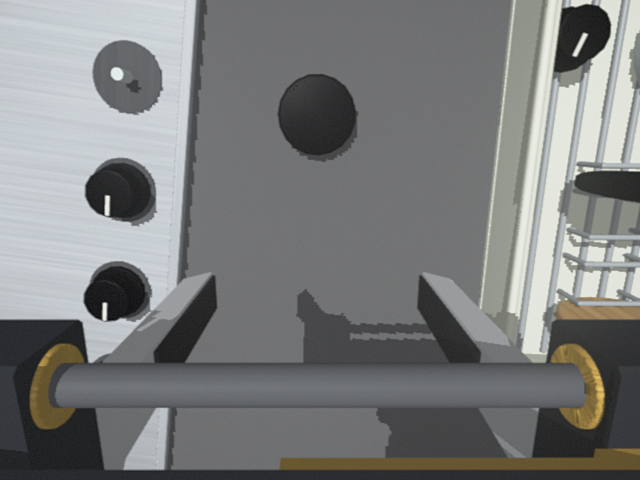

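The cap lies flat, enamel up, at about (0.646, 0.008); in the picture it's at (317,114). Next I'll take it by the rim from above, with a more comfortable yaw.

Run:
```python
from h import *
a=plan([.645,.008,.065],[180,0,46],6)
plan([.645,.008,.022],[180,0,46],3,start=a)
```

```text
[{"dx": 0.0141, "dy": -0.0001, "dz": 0.0145, "rx": 0.0006, "ry": -0.0002, "rz": -0.1297}, {"dx": 0.014, "dy": 0.0016, "dz": 0.0144, "rx": 0.0006, "ry": -0.0002, "rz": -0.1297}, {"dx": 0.0136, "dy": 0.0035, "dz": 0.0145, "rx": 0.0006, "ry": -0.0002, "rz": -0.1297}, {"dx": 0.0131, "dy": 0.0052, "dz": 0.0144, "rx": 0.0006, "ry": -0.0002, "rz": -0.1297}, {"dx": 0.0123, "dy": 0.0069, "dz": 0.0144, "rx": 0.0006, "ry": -0.0002, "rz": -0.1297}, {"dx": 0.0113, "dy": 0.0084, "dz": 0.0145, "rx": 0.0006, "ry": -0.0002, "rz": -0.1297}]
end [0.645  0.0081 0.065 ] [-179.98   -0.     46.  ]
[{"dz": 0.0143, "rx": -0.0001}, {"dz": 0.0144, "rx": -0.0001}, {"dz": 0.0143, "rx": -0.0001}]
end [0.645  0.0081 0.022 ] [180.  -0.  46.]
```

>>> apply_moves([
  {"dx":0.014,"dy":0,"dz":0.0145,"rx":0,"ry":0,"rz":-0.13,"fingers":1},
  {"dx":0.014,"dy":0.0015,"dz":0.0145,"rx":0,"ry":0,"rz":-0.13,"fingers":1},
  {"dx":0.0135,"dy":0.0035,"dz":0.0145,"rx":0,"ry":0,"rz":-0.13,"fingers":1},
  {"dx":0.013,"dy":0.005,"dz":0.0145,"rx":0,"ry":0,"rz":-0.13,"fingers":1},
  {"dx":0.0125,"dy":0.007,"dz":0.0145,"rx":0,"ry":0,"rz":-0.13,"fingers":1},
  {"dx":0.0115,"dy":0.0085,"dz":0.0145,"rx":0,"ry":0,"rz":-0.13,"fingers":1},
  {"dx":0,"dy":0,"dz":0,"rx":0,"ry":0,"rz":0,"fingers":1},
])

```text
t: 16.77
tool_pos: [0.6449, 0.0078, 0.0639]
tcp_rot: [179.9, 0.1, 46.1]
contact_force: [-1.1, -0.4, -0.3]
width: 1.002
grasp_force: 0.0
```

Run:
```python
from h import *
s=state(); print(s['t'],s['tool_pos'],s['tcp_rot'],s['joint_positions'])
im,W=cap('wrist')
P=vision.camera_info('wrist'); 
A=R.from_euler('xyz',s['tcp_rot'],degrees=True)
print('0.646,.008 in tool', A.inv().apply(np.array([.646,.0085,.008])-s['tool_pos']).round(4))
```

```text
16.775 [0.64492473 0.00779224 0.063934  ] [1.79861554e+02 5.47801262e-02 4.60583084e+01] [-29.97779452  42.14512833  38.06413737  97.05832006 -31.52663394
  51.91260542 -23.08013645]
wrist 0.85 7892 mean [0.6466 0.0082 0.0127] circ 0.6441 0.0056 0.0303 n [0.008 0.007 1.   ] zpct [0.0113 0.014 ]
0.646,.008 in tool [0.0013 0.0001 0.0559]
```

Aligned. Going down to the rim and gripping.

>>> apply_moves([
  {"dx":0.0005,"dy":0,"dz":0.02,"rx":0,"ry":0,"rz":0,"fingers":0.9},
  {"dx":0.0005,"dy":0,"dz":0.015,"rx":0,"ry":0,"rz":0,"fingers":0.8},
  {"dx":0,"dy":0,"dz":0.007,"rx":0,"ry":0,"rz":0,"fingers":0.72},
  {"dx":0,"dy":0,"dz":0,"rx":0,"ry":0,"rz":0,"fingers":0.66},
  {"dx":0,"dy":0,"dz":0,"rx":0,"ry":0,"rz":0,"fingers":0.5},
  {"dx":0,"dy":0,"dz":0,"rx":0,"ry":0,"rz":0,"fingers":0.5},
  {"dx":0,"dy":0,"dz":0,"rx":0,"ry":0,"rz":0,"fingers":0.5},
], newtons=25)

```text
t: 17.75
tool_pos: [0.6461, 0.009, 0.0238]
tcp_rot: [179.8, -0.1, 46.1]
contact_force: [0.2, 0.3, 1.7]
width: 0.581
grasp_force: 25.0
```

>>> apply_moves([
  {"dx":0,"dy":0,"dz":-0.02,"rx":0,"ry":0,"rz":0,"fingers":0.5},
  {"dx":0,"dy":0,"dz":-0.04,"rx":0,"ry":0,"rz":0,"fingers":0.5},
  {"dx":0,"dy":0,"dz":-0.04,"rx":0,"ry":0,"rz":0,"fingers":0.5},
  {"dx":0,"dy":0,"dz":-0.03,"rx":0,"ry":0,"rz":0,"fingers":0.5},
  {"dx":0,"dy":0,"dz":0,"rx":0,"ry":0,"rz":0,"fingers":0.5},
])

```text
t: 18.38
tool_pos: [0.6466, 0.009, 0.1569]
tcp_rot: [179.6, -0.2, 46.1]
contact_force: [-0.3, 0.2, -1.4]
width: 0.585
grasp_force: 25.0
```

Run:
```python
from h import *
s=state(); print(s['t'],s['tool_pos'],s['tcp_rot'],s['width'],s['joint_positions'])
im,W=cap('wrist'); cv2.imwrite('pics/w7.png',im)
cap('side'); cap('top')
# preplacement pose: camera looking at crown first
a=plan([.40,.20,.16],[180,0,75],8)
```

```text
18.375 [0.64664473 0.0090299  0.15689595] [179.6444817   -0.2338549   46.09672572] 0.5850589223493443 [-32.90776294  35.89660645  42.3491725   94.10577672 -27.00602264
  60.22305141 -26.34772238]
wrist 0.75 11111 mean [0.6468 0.0095 0.1459] circ 0.6456 0.0081 0.0283 n [0.002 0.01  1.   ] zpct [0.1447 0.1471]
side 0.52 286 mean [0.6386 0.0022 0.1424] circ 0.6415 0.0054 0.0269 n [-0.007 -0.043  0.999] zpct [0.1386 0.1443]
[{"dx": -0.0041, "dy": -0.0386, "dz": -0.001, "rx": 0.0003, "ry": 0.0002, "rz": -0.0631}, {"dx": -0.0016, "dy": -0.0388, "dz": -0.001, "rx": 0.0003, "ry": 0.0002, "rz": -0.0631}, {"dx": 0.0009, "dy": -0.0388, "dz": -0.001, "rx": 0.0003, "ry": 0.0002, "rz": -0.0631}, {"dx": 0.0033, "dy": -0.0387, "dz": -0.001, "rx": 0.0003, "ry": 0.0002, "rz": -0.0631}, {"dx": 0.0057, "dy": -0.0384, "dz": -0.001, "rx": 0.0003, "ry": 0.0002, "rz": -0.0631}, {"dx": 0.0081, "dy": -0.038, "dz": -0.001, "rx": 0.0003, "ry": 0.0002, "rz": -0.0631}, {"dx": 0.0105, "dy": -0.0374, "dz": -0.0009, "rx": 0.0003, "ry": 0.0002, "rz": -0.0631}, {"dx": 0.0129, "dy": -0.0366, "dz": -0.001, "rx": 0.0003, "ry": 0.0002, "rz": -0.0631}]
end [0.4  0.2  0.16] [ 1.7998e+02 -1.0000e-02  7.5020e+01]
```

Run:
```python
from h import *
a=plan([.42,.235,.157],[180,0,75],8)
```

```text
[{"dx": 0.0008, "dy": -0.0399, "dz": -0.0007, "rx": 0.0003, "ry": 0.0002, "rz": -0.0631}, {"dx": 0.0034, "dy": -0.0397, "dz": -0.0006, "rx": 0.0003, "ry": 0.0002, "rz": -0.0631}, {"dx": 0.0058, "dy": -0.0394, "dz": -0.0006, "rx": 0.0003, "ry": 0.0002, "rz": -0.0631}, {"dx": 0.0083, "dy": -0.039, "dz": -0.0006, "rx": 0.0003, "ry": 0.0002, "rz": -0.0631}, {"dx": 0.0108, "dy": -0.0384, "dz": -0.0006, "rx": 0.0003, "ry": 0.0002, "rz": -0.0631}, {"dx": 0.0131, "dy": -0.0376, "dz": -0.0006, "rx": 0.0003, "ry": 0.0002, "rz": -0.0631}, {"dx": 0.0156, "dy": -0.0367, "dz": -0.0006, "rx": 0.0003, "ry": 0.0002, "rz": -0.0631}, {"dx": 0.0177, "dy": -0.0357, "dz": -0.0006, "rx": 0.0003, "ry": 0.0002, "rz": -0.0631}]
end [0.42  0.235 0.157] [ 1.7998e+02 -1.0000e-02  7.5020e+01]
```

>>> apply_moves([
  {"dx":0.001,"dy":-0.04,"dz":0,"rx":0,"ry":0,"rz":-0.063,"fingers":0.5},
  {"dx":0.0035,"dy":-0.0395,"dz":0,"rx":0,"ry":0,"rz":-0.063,"fingers":0.5},
  {"dx":0.006,"dy":-0.0395,"dz":0,"rx":0,"ry":0,"rz":-0.063,"fingers":0.5},
  {"dx":0.008,"dy":-0.039,"dz":0,"rx":0,"ry":0,"rz":-0.063,"fingers":0.5},
  {"dx":0.011,"dy":-0.038,"dz":0,"rx":0,"ry":0,"rz":-0.063,"fingers":0.5},
  {"dx":0.013,"dy":-0.0375,"dz":0,"rx":0,"ry":0,"rz":-0.063,"fingers":0.5},
  {"dx":0.0155,"dy":-0.0365,"dz":0,"rx":0,"ry":0,"rz":-0.063,"fingers":0.5},
  {"dx":0.018,"dy":-0.0355,"dz":0,"rx":0,"ry":0,"rz":-0.063,"fingers":0.5},
])

```text
t: 19.68
tool_pos: [0.4204, 0.2357, 0.152]
tcp_rot: [179.8, 0.1, 75.1]
contact_force: [0.4, 0.7, -1.6]
width: 0.579
grasp_force: 25.0
```

>>> apply_moves([
  {"dx":0,"dy":0,"dz":0,"rx":0,"ry":0,"rz":0,"fingers":0.5},
  {"dx":0,"dy":0,"dz":0,"rx":0,"ry":0,"rz":0,"fingers":0.5},
])

```text
t: 19.92
tool_pos: [0.4218, 0.2346, 0.1522]
tcp_rot: [179.8, 0.1, 74.9]
contact_force: [-0.2, -0.4, -1.4]
width: 0.581
grasp_force: 25.0
```

```bash
cat >> h.py <<'E'
def crown(cam,c0,show=None):
    im,W=cloud(cam); z=W[...,2]
    m=(np.hypot(W[...,0]-c0[0],W[...,1]-c0[1])<.035)&(z>.026)&(z<.034)
    P=W[m][:,:2].astype(np.float64)
    from scipy.optimize import least_squares
    r0=P.mean(0)
    # outer-hull circle fit
    h=cv2.convexHull(P.astype(np.float32))[:,0]
    f=least_squares(lambda q:np.hypot(*(h-q[:2]).T)-q[2],[*r0,.023],loss='soft_l1',f_scale=.001).x
    d=np.hypot(*(P-f[:2]).T)
    print(cam,'crown',m.sum(),r0.round(4),'fit',f.round(4),'resid',np.abs(np.hypot(*(h-f[:2]).T)-f[2]).max().round(4),'inner',np.percentile(d,1).round(4),'z',np.median(z[m]).round(4))
    return im,W,f
E
python3 - <<'E'
from h import *
s=state(); print(s['t'],s['tool_pos'],s['tcp_rot'],s['width'],s['joint_positions'])
im,W,f=crown('wrist',[.442,.326]); cv2.imwrite('pics/w8.png',im)
crown('top',[.442,.326]); crown('side',[.442,.326])
cap('wrist')
E
```

```text
19.925 [0.42179397 0.23464474 0.15217528] [1.79795525e+02 9.55681391e-02 7.49380316e+01] 0.5813556829338117 [-65.56347056  17.41634481  38.28563254 117.35229958 -13.82205372
  49.564578   -34.58860231]
wrist crown 2309 [0.4439 0.3291] fit [0.4438 0.3286 0.0234] resid 0.0003 inner 0.0153 z 0.0307h.py:41: RuntimeWarning: Mean of empty slice.
  r0=P.mean(0)
  ret = um.true_divide(
Traceback (most recent call last):
  File "h.py", line 43, in crown
    h=cv2.convexHull(P.astype(np.float32))[:,0]
      ~~~~~~~~~~~~~~~~~~~~~~~~~~~~~~~~~~~~^^^^^
TypeError: 'NoneType' object is not subscriptable
```

View pics/w8.png

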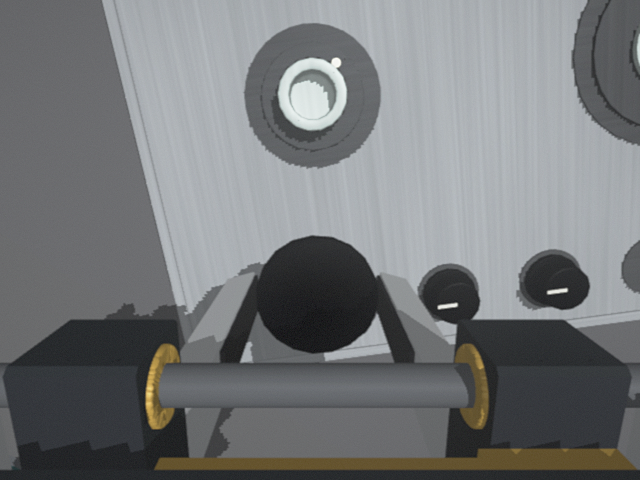

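The crown is at (312,93) in the wrist view, with a small pin at (336,62) clear of both fingers. The cap is held level at (317,294). I'll fit its offset in the hand and plan the approach.

Run:
```python
from h import *
from scipy.optimize import least_squares
s=state(); A=R.from_euler('xyz',s['tcp_rot'],degrees=True)
im,W=cloud('wrist'); q=finder.masks_of('wrist','small_cap')[0]
P=W[q['mask']]; P=P[np.isfinite(P[:,0])]; z=np.median(P[:,2]); P=P[abs(P[:,2]-z)<.003]
h=cv2.convexHull(P[:,:2].astype(np.float32))[:,0]
f=least_squares(lambda q:np.hypot(*(h-q[:2]).T)-q[2],[*P[:,:2].mean(0),.028],loss='soft_l1',f_scale=.001).x
print(q['score'],f,z); off=A.inv().apply([f[0]-s['tool_pos'][0],f[1]-s['tool_pos'][1],z-s['tool_pos'][2]]); print('off tool',off)
off=off*[1,1,0]
c=np.array([.4438,.3285]); B=R.from_euler('xyz',[180,0,75],degrees=True)
t=c-B.apply(off)[:2]; print('target',t)
plan([*t,.085],[180,0,75],4)
```

```text
0.96 [0.4212055  0.23304876 0.02789882] 0.1413790684210623
off tool [-0.0013823  -0.00064026  0.0108252 ]
target [0.44477621 0.32966949]
[{"dx": 0.0245, "dy": -0.0008, "dz": 0.0167, "rx": 0.0009, "ry": 0.0004, "rz": -0.0005}, {"dx": 0.0245, "dy": -0.0007, "dz": 0.0168, "rx": 0.0009, "ry": 0.0004, "rz": -0.0005}, {"dx": 0.0245, "dy": -0.0008, "dz": 0.0168, "rx": 0.0009, "ry": 0.0004, "rz": -0.0005}, {"dx": 0.0245, "dy": -0.0007, "dz": 0.0168, "rx": 0.0009, "ry": 0.0004, "rz": -0.0005}]
end [0.4448 0.3296 0.085 ] [-1.8e+02  1.0e-02  7.5e+01]
```

>>> apply_moves([
  {"dx":0.0245,"dy":-0.001,"dz":0.017,"rx":0.001,"ry":0,"rz":0,"fingers":0.5},
  {"dx":0.0245,"dy":-0.001,"dz":0.017,"rx":0.001,"ry":0,"rz":0,"fingers":0.5},
  {"dx":0.0245,"dy":-0.0005,"dz":0.017,"rx":0.001,"ry":0,"rz":0,"fingers":0.5},
  {"dx":0.0245,"dy":-0.0005,"dz":0.0165,"rx":0.001,"ry":0,"rz":0,"fingers":0.5},
  {"dx":0,"dy":0,"dz":0,"rx":0,"ry":0,"rz":0,"fingers":0.5},
  {"dx":0,"dy":0,"dz":0,"rx":0,"ry":0,"rz":0,"fingers":0.5},
])

```text
t: 20.88
tool_pos: [0.4445, 0.3294, 0.0848]
tcp_rot: [-180.0, 0.1, 74.9]
contact_force: [0.6, -0.6, -1.0]
width: 0.585
grasp_force: 25.0
```

Run:
```python
from h import *
s=state(); print(s['t'],s['tool_pos'],s['tcp_rot'],s['contact_force'],s['joint_positions'])
a=plan([.4448,.3296,.058],[180,0,75],3)
```

```text
20.875 [0.44450369 0.32935323 0.08482987] [-1.79983753e+02  1.02017094e-01  7.49143484e+01] [ 0.59506591 -0.55244417 -0.98127529] [-65.12829388  30.33769098  32.40745044 110.00856026 -22.04562441
  45.96590227 -35.75081708]
[{"dx": 0.0001, "dy": 0.0001, "dz": 0.0089, "rx": -0.0001, "ry": 0.0006, "rz": -0.0005}, {"dx": 0.0001, "dy": 0.0001, "dz": 0.009, "rx": -0.0001, "ry": 0.0006, "rz": -0.0005}, {"dx": 0.0001, "dz": 0.0089, "rx": -0.0001, "ry": 0.0006, "rz": -0.0005}]
end [0.4448 0.3296 0.058 ] [180.  -0.  75.]
```

>>> apply_moves([
  {"dx":0,"dy":0,"dz":0.009,"rx":0,"ry":0,"rz":0,"fingers":0.5},
  {"dx":0,"dy":0,"dz":0.009,"rx":0,"ry":0,"rz":0,"fingers":0.5},
  {"dx":0,"dy":0,"dz":0.009,"rx":0,"ry":0,"rz":0,"fingers":0.5},
  {"dx":0,"dy":0,"dz":0.0025,"rx":0,"ry":0,"rz":0,"fingers":0.5},
  {"dx":0,"dy":0,"dz":0.0025,"rx":0,"ry":0,"rz":0,"fingers":0.5},
  {"dx":0,"dy":0,"dz":0,"rx":0,"ry":0,"rz":0,"fingers":0.5},
])

```text
t: 21.62
tool_pos: [0.4441, 0.3304, 0.0526]
tcp_rot: [-180.0, 0.1, 75.0]
contact_force: [-0.7, -0.8, -0.6]
width: 0.581
grasp_force: 25.0
```

>>> apply_moves([
  {"dx":-0.0005,"dy":0.0005,"dz":0.0015,"rx":0,"ry":0,"rz":0,"fingers":0.5},
  {"dx":0,"dy":0,"dz":0.001,"rx":0,"ry":0,"rz":0,"fingers":0.5},
  {"dx":0,"dy":0,"dz":0,"rx":0,"ry":0,"rz":0,"fingers":0.5},
])

```text
t: 22.0
tool_pos: [0.4445, 0.3297, 0.0501]
tcp_rot: [-180.0, 0.1, 75.0]
contact_force: [1.3, 0.1, -1.3]
width: 0.582
grasp_force: 25.0
```

There's still no contact force 3.5 mm below the height where the rim would have been felt, so the boss is in the opening. I'll go one more millimetre, then release.

>>> apply_moves([
  {"dx":0,"dy":0,"dz":0.001,"rx":0,"ry":0,"rz":0,"fingers":0.5},
  {"dx":0,"dy":0,"dz":0,"rx":0,"ry":0,"rz":0,"fingers":0.62},
  {"dx":0,"dy":0,"dz":0,"rx":0,"ry":0,"rz":0,"fingers":0.7},
  {"dx":0,"dy":0,"dz":0,"rx":0,"ry":0,"rz":0,"fingers":0.8},
  {"dx":0,"dy":0,"dz":0,"rx":0,"ry":0,"rz":0,"fingers":0.85},
])

```text
t: 22.62
tool_pos: [0.4444, 0.3297, 0.0491]
tcp_rot: [-180.0, 0.1, 75.0]
contact_force: [-0.5, 0.7, -0.0]
width: 0.845
grasp_force: 0.0
```

>>> apply_moves([
  {"dx":0,"dy":0,"dz":-0.02,"rx":0,"ry":0,"rz":0,"fingers":0.9},
  {"dx":0,"dy":0,"dz":-0.04,"rx":0,"ry":0,"rz":0,"fingers":1},
  {"dx":-0.03,"dy":0,"dz":-0.03,"rx":0,"ry":0,"rz":0,"fingers":1},
  {"dx":-0.03,"dy":0,"dz":-0.01,"rx":0,"ry":0,"rz":0,"fingers":1},
  {"dx":-0.03,"dy":0,"dz":0,"rx":0,"ry":0,"rz":0,"fingers":1},
  {"dx":0,"dy":0,"dz":0,"rx":0,"ry":0,"rz":0,"fingers":1},
])

```text
t: 23.38
tool_pos: [0.4212, 0.2415, 0.1506]
tcp_rot: [-180.0, -0.0, 74.8]
contact_force: [0.7, -0.4, 0.6]
width: 1.0
grasp_force: 0.0
```

Run:
```python
from h import *
s=state(); print(s['t'],s['tool_pos'],s['tcp_rot'],s['contact_force'])
im,W=cap('wrist'); cv2.imwrite('pics/w9.png',im); cap('side')
```

```text
23.375 [0.42115379 0.24149041 0.1506261 ] [-1.79958970e+02 -1.35208813e-02  7.48449101e+01] [ 0.69301363 -0.44776053  0.61990569]
wrist 0.86 6122 mean [0.4437 0.329  0.0388] circ 0.4437 0.3286 0.0279 n [0.001 0.001 1.   ] zpct [0.0375 0.0401]
```

View pics/w9.png

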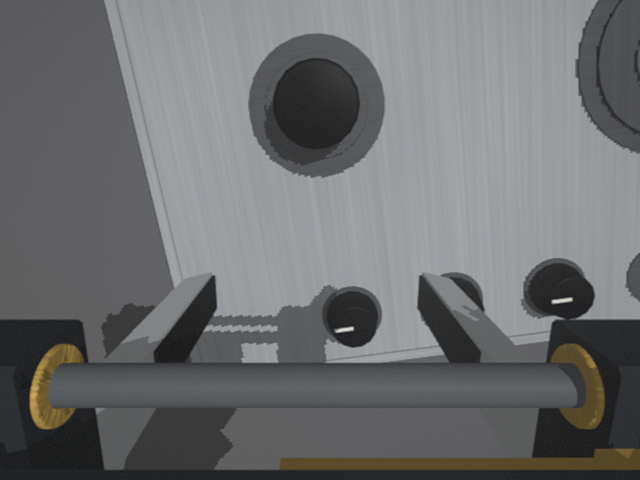

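The cap is at (316,103), level, centred on (0.4437, 0.3286), with its top 8 mm above the crown, so it's seated. Handing in.

```bash
python3 -c "
from h import *
print(robot.hand_in())"
```

```text
the job is handed in; nothing more can be done
None
```

The small cap was laid flat on the worktop enamel side up, re-gripped by its rim and set on the small front burner. The last wrist-camera check showed it level, centred and fully down on the crown; the job is handed in, with no verdict returned.

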